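# Park the paint crate in its bay

## Task

Push the loaded black paint crate across the bench into the wooden bay, until it stands squarely up against the batten at the back. It is heavy and tips easily, so push only with the fingertips, low on the solid skirt around its foot, and keep it upright: do not grip it, lift it or let it tip. Leave the bowl, the bottle and the jar where they are.

Things in the scene. Friction and masses are not known exactly. Their poses are not given: they have to be found in the camera images.
- crate: Black plastic crate, 110 mm (its x) by 150 mm (y), flat upright walls 90 mm high, with two red-capped white bottles fixed in it (one rigid piece, 145 mm high, 0.75 to 0.98 kg, weight 23 mm to +x of the middle). Origin: centre of the underside, z up. Its +x faces the bay roughly; starts 125 to 155 mm in front of its place there, up to 50 mm to a side, turned up to 0.25 rad.
- crate_skirt (a point): Middle of the crate's near (-x) wall, 22 mm up: on the solid skirt, 4 to 45 mm above the bench, all round (slots above). Smooth walls (friction 0.2 to 0.3); rubber sole (0.7 to 1.1): it takes 5 to 11 N to slide. Pushed at 10 to 35 mm it slides, pushed higher it tips over its far edge. Bottles (radius 23 mm) stand 26 mm to +x of the crate's middle, 25 mm either side.
- bay: U of brown wooden battens 30 mm high, fixed to the bench, open towards its -x (robot's side); the crate slides in on the bare bench, its x and y along the bay's. Origin: on the bench, where the crate's origin lies when home. Side battens 18 mm thick, inner faces at y = +-88 mm (13 mm play a side), back to x = -7 mm, then flaring out by 0.3 rad to x = -44 mm, |y| up to 118 mm.
- bay_back (a point): Middle of the back batten's inner face, at mid height (15 mm up), 55 mm to +x of the bay's origin; the batten is 22 mm thick. The crate's far wall comes to rest against it; its near wall then stays outside the side battens.
- bowl: Small white bowl, mouth 84 mm wide, 48 mm high, standing beside or behind the bay; origin: centre of its underside. Leave alone.
- bottle: White bottle with a red cap, 52 mm wide, 105 mm high, beside or behind the bay; origin: centre of its underside. Leave alone.
- jar: Glass jar with a lid, 60 mm wide, 70 mm high, beside or behind the bay; origin: centre of its underside. Leave alone.
Mind the look-alikes: they are no part of the job. What is meant by the crate is not orange or purple, and is the larger of those in its own colour.

How it is judged (in metres and radians):
At the end, for the whole second after the job is handed in: The crate stands still and flat on the bench between the side battens, within 8 mm of the back batten and square to the bay within 0.08 rad (x of crate in the frame of bay between -0.008 and 0.008 m and y of crate in the frame of bay between -0.018 and 0.018 m and angle between the x axis of crate and the x axis of bay, either way round below 0.08 rad and angle between crate's own z axis and vertical below 0.04 rad and height (world z) of crate below 0.005 m and linear speed of crate below 0.01 m/s); the robot touches nothing.
It fails at once if the crate is tilted by more than 0.15 rad (angle between crate's own z axis and vertical above 0.15 rad).
It fails at once if the crate is lifted off the bench (its foot's centre above 15 mm) (height (world z) of crate above 0.015 m).
It fails at once if the fingers push the crate above its skirt (grasp point over 65 mm up; the fingertips are 19 mm lower), or take hold of a wall or reach inside (contact force between the fingers and crate above 1 N and (z of the grasp point in the frame of crate above 0.065 m or (x of the grasp point in the frame of crate between -0.056 and 0.056 m and y of the grasp point in the frame of crate between -0.076 and 0.076 m))).
It fails at once if the bowl, the bottle or the jar is moved by more than 20 mm (distance of any of bowl, bottle, jar from where it was at the start of the episode above 0.02 m).
It fails at once if the gripper's body or the arm pushes the crate (contact force between the arm and crate above 2 N).
It also fails if it takes over 72 s, if anything falls off the work surface, if the arm or the gripper's body presses on something with over 40 N, if the wrist force passes 120 N, or if a joint passes its speed limit or range.

## Robot

A 7-joint arm with a two-finger parallel gripper is mounted at the origin on the work surface. World frame = base frame: x ahead of the robot, y to its left, z up, the work surface at z = 0. Lengths are in m, angles in degrees, forces in N, time in s.
With the tool pointing down it reaches from about 0.4 to 0.9 m from the base axis. Payload 5.6 kg.
Tool frame: the origin (TCP) lies between the finger pads; the fingertips stand arm.finger_overhang ahead of it and the grasp point (between the pads) lies 2 mm behind it (arm.finger_overhang is the distance from the TCP to the fingertips, in m); z points along the fingers, y is the line along which they close (so a half turn about z gives the same grasp; the last joint's range is limited). The gripper opens to 92 mm and grips with 3 to 60 N. Pads are 20 mm wide; open, the fingers measure 128 mm over their backs; the gripper's body (75 mm by 189 mm) begins 69 mm behind the grasp point.
Start: joints at [71.391, 26.786, -0.665, 91.828, 0.344, 61.387, -3.226], TCP at [0.181, -0.624, 0.232] pointing down, gripper open.
Joint ranges: [-144.91, 144.91], [-17.63, 115.5], [-89.93, 88.59], [15.96, 139.68], [-74.01, 254.01], [8.47, 105.57], [-167.45, 167.45]. Speed limits (degrees/s): [147.25, 147.25, 180, 180, 180, 180, 180].

## Interface

Orientations are given as a 3x3 rotation matrix whose columns are the frame's x, y, z axes.
In Python, from plant import arm gives the robot as it stands.
- The arm moves only by the tool step_arm, never from a script. Its argument "deltas" is a list of rows, each an object with "translation": the shift along the tool's x, y, z in cm, a list of three; "roll": the turn about the tool's z in rad. A call has 1 to 12 rows; each row is the pose to reach, as a shift and turn from the pose commanded when the call began, along the tool's axes at that moment; what a row does not reach only later rows make up. A row lasts 1/12 s, in which the tool goes at most 41.7 mm and 7.16 degrees, less where a joint would pass 70% of its speed; a pose out of reach is approached as far as the arm can. A call with a gripper value outside its range is refused whole. "gripper" is the opening, from 0 (shut) to 1 (fully open), set as the call begins (left out, the last holds). The fingers move at their own pace and stop on an object; "newtons" is the grip in N (left out, the last holds). Time passes only in rows, so rows that repeat a pose let the fingers close. It gives the time, the measured TCP pose, the force, the opening and the grip force at its end, in the units of the state.
- arm.get_state(): the state, without advancing time (a new reading comes with each control period).
- arm.grab_frame(name): name is "scene" or "top" or "wrist"; returns (picture, depth): 420x560x3 uint8, red, green, blue; 420x560 float32, m along the optical axis (not along the pixel's ray), 0 where there is no reading.
- arm.get_calibration(name): a dict with "intrinsics" (3x3 intrinsics, pixels), "eye" and "orientation" of the camera in the world. Camera axes: x right, y up, looking along -z (the intrinsics and any distortion apply to the point x, -y, -z); pixel columns grow to the right and rows downward; lengths in m; the calibration is good to about 2 mm. The wrist camera is an equidistant fisheye: a pixel r from the principal point sees the ray r / f radians off the axis. A picture is of the moment at which its call begins: read the wrist's pose just before it. get_calibration takes no time and is no camera call; for the wrist camera it gives the pose at the moment of the call.
- arm.job_done(): hands the job in; it is judged then, once.
The state is a dict: "time_s": time; "qpos": joint angles; "joint_vel": joint speeds; "joint_efforts": joint torques, N m; "tcp_pos": TCP position; "orientation": TCP orientation; "wrist_force": force on the tool from outside, world axes, zero at the start; "wrist_torque": the same for the moment, N m; "width": finger opening in m; "finger_force": force on a finger pad.
Only numpy, scipy, OpenCV 4.12 (cv2) and the standard library are available. Lean on these libraries where they do the work, as an engineer would, in place of code of your own. Each camera call takes 0.05 s, during which the arm holds its last target. There are 200 camera calls.

## Working session

There is one attempt and no reset: what is moved stays moved. The work goes in short steps, Python scripts to look and compute and a tool call to move; the robot and the scene stay as the last step left them, time stands still between calls to the robot, and variables do not carry over. Pictures are saved under pics/ and viewed, at most 10 in all, crops included, and the job is handed in when it is done.

Besides the shell and the picture viewer there is one more tool, called in YAML: its name, and indented under it one key for each argument. step_arm: Moves the arm, as the interface text tells. Its arguments: {"type":"object","properties":{"deltas":{"type":"array"},"gripper":{"type":"number"},"newtons":{"type":"number"}},"required":["deltas"]}

```bash
ls; mkdir -p pics; python3 - <<'E'
from plant import arm
import cv2,numpy as np
ims=[]
for n in("top","scene"):
    p,d=arm.grab_frame(n); np.savez(n+".npz",p=p,d=d); c=arm.get_calibration(n); print(n,c)
    cv2.imwrite(f"pics/{n}0.png",p[:,:,::-1])
print(arm.finger_overhang); s=arm.get_state(); print(s['time_s'],s['tcp_pos'],s['orientation'])
E
```

```text
pics
top {'intrinsics': array([[531.01239758,   0.        , 279.64042532],
       [  0.        , 531.01239758, 210.31157841],
       [  0.        ,   0.        ,   1.        ]]), 'eye': array([0.53853567, 0.04359981, 1.00386308]), 'orientation': array([[ 0.01148829,  0.99972801, -0.02029615],
       [-0.99984979,  0.01122153, -0.01320867],
       [-0.01297732,  0.02044485,  0.99970676]])}
scene {'intrinsics': array([[451.97006992,   0.        , 278.13799886],
       [  0.        , 451.97006992, 214.7929474 ],
       [  0.        ,   0.        ,   1.        ]]), 'eye': array([0.9327656 , 0.65154335, 0.75352562]), 'orientation': array([[-0.86290253, -0.35814774,  0.35655211],
       [ 0.50520139, -0.62956393,  0.59027181],
       [ 0.01306783,  0.68947766,  0.72418905]])}
0.017
0.1 [ 0.18051549 -0.62391152  0.23072248] [[ 9.60591612e-01  2.77962954e-01 -5.92329898e-04]
 [ 2.77963545e-01 -9.60590439e-01  1.50854348e-03]
 [-1.49667235e-04 -1.61374033e-03 -9.99998687e-01]]
```

View pics/top0.png

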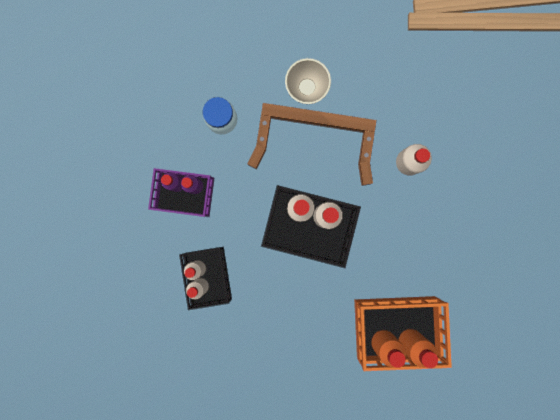

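View pics/scene0.png

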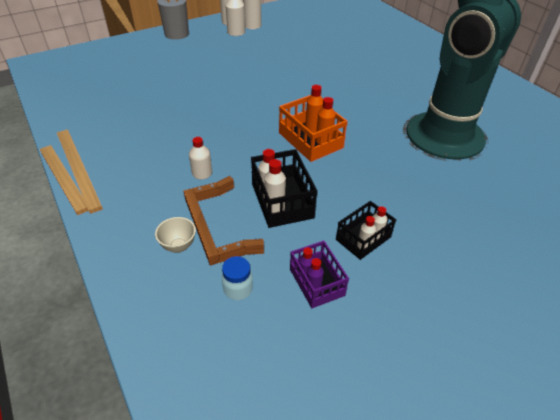

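Top view: the black crate is at about (311,227) with its bottles toward the bay. The bay opens downward, with its back batten running (264,110)–(376,125). The bowl is at (308,80), the jar at (219,113) and the bottle at (414,159). The small black crate at (206,278) is a decoy. In the scene view the path between crate and bay is clear.

```bash
cat > h.py <<'E'
from plant import arm
import cv2,numpy as np
def ray(uv,z,cal):
    uv=np.atleast_2d(uv).astype(float); K=cal['intrinsics']
    d=np.c_[(uv[:,0]-K[0,2])/K[0,0],-(uv[:,1]-K[1,2])/K[1,1],-np.ones(len(uv))]@cal['orientation'].T
    e=cal['eye']; return e+d*((z-e[2])/d[:,2])[:,None]
def line(P):
    vx,vy,x,y=cv2.fitLine(P[:,:2].astype(np.float32),cv2.DIST_HUBER,0,.001,.001).ravel(); return np.array([x,y]),np.array([vx,vy])
def crate(p,cal,roi=None):
    m=(p.max(2)<60).astype(np.uint8)
    if roi is not None:
        r=np.zeros_like(m); r[roi[1]:roi[3],roi[0]:roi[2]]=1; m&=r
    m=cv2.morphologyEx(m,cv2.MORPH_OPEN,np.ones((3,3)))
    cs=cv2.findContours(m,cv2.RETR_EXTERNAL,cv2.CHAIN_APPROX_NONE)[0]
    c=max(cs,key=cv2.contourArea)
    W=ray(c[:,0,:],.09,cal)[:,:2]
    h=cv2.convexHull(W.astype(np.float32))
    (cx,cy),wh,a=cv2.minAreaRect(h)
    b=cv2.boxPoints(((cx,cy),wh,a)); e=b[1]-b[0]; f=b[2]-b[1]
    s=e if np.hypot(*e)<np.hypot(*f) else f
    s=s*np.sign(s[0]); return np.array([cx,cy]),np.arctan2(s[1],s[0]),wh,m
def inb(p,o,a):
    R=np.array([[np.cos(a),-np.sin(a)],[np.sin(a),np.cos(a)]]); return (np.asarray(p)-o)@R
E
python3 - <<'E'
from h import *
f=np.load("top.npz");p=f['p'];cal=arm.get_calibration("top")
hsv=cv2.cvtColor(p,cv2.COLOR_RGB2HSV)
m=((hsv[...,0]<20)&(hsv[...,1]>90)&(hsv[...,2]>30)).astype(np.uint8)
r=np.zeros_like(m); r[95:190,240:385]=1; m&=r
m=cv2.morphologyEx(m,cv2.MORPH_OPEN,np.ones((2,2)))
back=[(u,np.nonzero(m[:140,u])[0].max()+.5) for u in range(275,358)]
B=ray(back,0,cal); q,v=line(B); v*=-np.sign(v[1])  # v toward -y
n=np.array([-v[1],v[0]]); print('back res',np.std((B[:,:2]-q)@n), 'n',n)
a=np.arctan2(n[1],n[0])
L=[(np.nonzero(m[y,240:300])[0].max()+240.5,y) for y in range(124,142)]
R=[(np.nonzero(m[y,340:385])[0].min()+339.5,y) for y in range(134,157)]
l=inb(ray(L,0,cal)[:,:2],q,a); rr=inb(ray(R,0,cal)[:,:2],q,a)
print('L',np.round(l[::4]*1e3),'R',np.round(rr[::4]*1e3))
# outer back edge check
tp=[(u,np.nonzero(m[:140,u])[0].min()-.5) for u in range(275,358)]
print('outer x',np.median(inb(ray(tp,.03,cal)[:,:2],q,a)[:,0]))
ymid=(np.median(l[:,1])+np.median(rr[:,1]))/2
Rm=np.array([[np.cos(a),-np.sin(a)],[np.sin(a),np.cos(a)]])
o=q+Rm@np.array([-.055,ymid]); print('bay',o,a)
c,ca,wh,_=crate(p,cal,(250,180,370,275)); print('crate',c,ca,wh,'in bay',inb(c,o,a),ca-a)
E
```

```text
back res 0.0005661122543888932 n [ 0.9897305  -0.14294611]
L [[-11.  86.]
 [-19.  86.]
 [-27.  87.]
 [-35.  86.]
 [-42.  86.]] R [[ -3. -93.]
 [-11. -93.]
 [-18. -94.]
 [-26. -93.]
 [-34. -92.]
 [-41. -93.]]
outer x 0.018414121971308747
bay [ 0.66666504 -0.00563137] -0.14343746
crate [0.5305469  0.00206404] -0.24001402 (0.1469927430152893, 0.10707923024892807) in bay [-0.13582029 -0.01184118] -0.09657656
```

step_arm:
  deltas:
    - {"translation":[1,-0.5,-0.5],"roll":0.03}
    - {"translation":[3,-1.7,-1.5],"roll":0.08}
    - {"translation":[6,-3.4,-3],"roll":0.13}
    - {"translation":[9,-5,-3.9],"roll":0.18}
    - {"translation":[12,-6.7,-3.9],"roll":0.23}
    - {"translation":[15,-8.4,-3.9],"roll":0.28}
    - {"translation":[18,-10,-3.9],"roll":0.33}
    - {"translation":[21,-11.8,-3.9],"roll":0.38}
    - {"translation":[24,-13.5,-3.9],"roll":0.43}
    - {"translation":[27,-15.2,-3.9],"roll":0.48}
    - {"translation":[30.5,-17,-3.9],"roll":0.522}
    - {"translation":[33.5,-18.8,-3.9],"roll":0.522}
  gripper: 1

```text
time_s: 1.1
tcp_pos: [0.4516, -0.3488, 0.2703]
orientation: [[0.971, -0.239, -0.0], [-0.239, -0.971, 0.0], [-0.0, -0.0, -1.0]]
wrist_force: [1.1, -1.6, 0.5]
width: 0.0919
finger_force: 0.0
```

```bash
cat > go.py <<'E'
from h import *
import sys
def need(x,y,z,yaw):
    s=arm.get_state(); R=s['orientation']; d=np.array([x,y,z])-s['tcp_pos']
    cy=np.arctan2(R[1,0],R[0,0]); print('t',round(s['time_s'],2),'tcp',np.round(s['tcp_pos'],4),'yaw',round(cy,4),'F',np.round(s['wrist_force'],1),'cm',np.round(R.T@d*100,2),'roll',round(cy-yaw,4))
if __name__=="__main__": need(*map(float,sys.argv[1:]))
E
python3 go.py .438 .0246 .27 -.24
```

```text
t 1.1 tcp [ 0.4516 -0.3488  0.2703] yaw -0.2416 F [ 1.1 -1.6  0.5] cm [-10.25 -35.93   0.05] roll -0.0016
```

step_arm:
  deltas:
    - {"translation":[-1,-3.4,0],"roll":0}
    - {"translation":[-2,-6.8,0],"roll":0}
    - {"translation":[-3,-10.2,0],"roll":0}
    - {"translation":[-4,-13.6,0],"roll":0}
    - {"translation":[-5,-17,0],"roll":0}
    - {"translation":[-6,-20.4,0],"roll":0}
    - {"translation":[-7,-23.8,0],"roll":0}
    - {"translation":[-8,-27.2,0],"roll":0}
    - {"translation":[-9,-30.6,0],"roll":0}
    - {"translation":[-10,-33.8,0],"roll":0}
    - {"translation":[-10.2,-35.9,0],"roll":0}
    - {"translation":[-10.2,-35.9,0],"roll":0}

```text
time_s: 2.1
tcp_pos: [0.4364, 0.027, 0.2707]
orientation: [[0.973, -0.231, 0.0], [-0.231, -0.973, 0.001], [0.0, -0.001, -1.0]]
wrist_force: [-0.0, 0.1, -1.1]
width: 0.0918
finger_force: 0.0
```

step_arm:
  deltas:
    - {"translation":[0,0,2]}
    - {"translation":[0,0,5]}
    - {"translation":[0,0,8]}
    - {"translation":[0,0,11]}
    - {"translation":[0,0,14]}
    - {"translation":[0,0,17]}
    - {"translation":[0,0,19.5]}
    - {"translation":[0,0,21.5]}
    - {"translation":[0,0,23]}
    - {"translation":[0,0,23.7]}
    - {"translation":[0,0,23.7]}
    - {"translation":[0,0,23.7]}

```text
validation failed for argument at $.de...
```

```bash
python3 - <<'E'
from go import *
need(.438,.0246,.033,-.24)
p,d=arm.grab_frame("top"); cv2.imwrite("pics/top1.png",p[:,:,::-1])
p,d=arm.grab_frame("scene"); cv2.imwrite("pics/scene1.png",p[:,:,::-1])
E
```

```text
t 2.1 tcp [0.4364 0.027  0.2707] yaw -0.2328 F [-0.   0.1 -1.1] cm [ 0.21  0.23 23.77] roll 0.0072
```

View pics/top1.png

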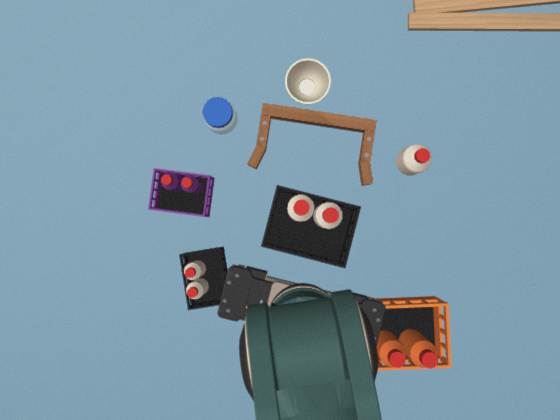

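The view confirms the gripper is behind the crate. It clears the small decoy at (206,278) and the orange crate at (404,333). Next I descend.

step_arm:
  deltas:
    - {"translation":[0.2,0.1,2],"roll":0.007}
    - {"translation":[0.5,0.2,5],"roll":0.007}
    - {"translation":[0.8,0.2,8],"roll":0.007}
    - {"translation":[1.2,0.2,11],"roll":0.007}
    - {"translation":[1.2,0.2,14],"roll":0.007}
    - {"translation":[1.2,0.2,17],"roll":0.007}
    - {"translation":[1.2,0.2,19.5],"roll":0.007}
    - {"translation":[1.2,0.2,21.5],"roll":0.007}
    - {"translation":[1.2,0.2,23],"roll":0.007}
    - {"translation":[1.2,0.2,23.7],"roll":0.007}
    - {"translation":[1.2,0.2,23.7],"roll":0.007}
    - {"translation":[1.2,0.2,23.7],"roll":0.007}

```text
time_s: 3.2
tcp_pos: [0.4479, 0.0166, 0.0336]
orientation: [[0.969, -0.246, -0.0], [-0.246, -0.969, -0.001], [-0.0, 0.001, -1.0]]
wrist_force: [-0.1, -0.6, -0.4]
width: 0.0922
finger_force: 0.0
```

```bash
python3 - <<'E'
from go import *
need(.4674,.0175,.033,-.24)
p,d=arm.grab_frame("scene"); cv2.imwrite("pics/scene1.png",p[:,:,::-1])
E
```

```text
t 3.2 tcp [0.4479 0.0166 0.0336] yaw -0.2486 F [-0.1 -0.6 -0.4] cm [ 1.87 -0.56  0.06] roll -0.0086
```

View pics/scene1.png

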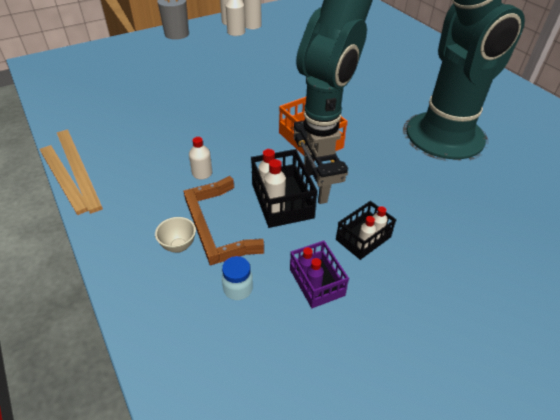

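step_arm:
  deltas:
    - {"translation":[0.3,-0.3,0],"roll":-0.008}
    - {"translation":[0.6,-0.55,0],"roll":-0.008}
    - {"translation":[0.9,-0.55,0],"roll":-0.008}
    - {"translation":[1.2,-0.55,0],"roll":-0.008}
    - {"translation":[1.4,-0.55,0],"roll":-0.008}
    - {"translation":[1.6,-0.55,0],"roll":-0.008}
    - {"translation":[1.7,-0.55,0],"roll":-0.008}
    - {"translation":[1.8,-0.55,0],"roll":-0.008}
    - {"translation":[1.9,-0.55,0],"roll":-0.008}
    - {"translation":[1.9,-0.55,0],"roll":-0.008}

```text
time_s: 4.08
tcp_pos: [0.4669, 0.0182, 0.0334]
orientation: [[0.971, -0.237, -0.002], [-0.237, -0.971, -0.0], [-0.001, 0.0, -1.0]]
wrist_force: [-1.2, 1.0, -0.2]
width: 0.0917
finger_force: 1.0
```

```bash
cat > plan.py <<'E'
from go import *
O=np.array([.66667,-.00563]);A=-.1434
Rb=np.array([[np.cos(A),-np.sin(A)],[np.sin(A),np.cos(A)]])
def plan(W,off=.065,z=.033):
    for x,y,t in W:
        c=O+Rb@np.array([x,y]); T=c-off*np.array([np.cos(A+t),np.sin(A+t)])
        need(T[0],T[1],z,A+t)
def see(roi,save=None):
    p,d=arm.grab_frame("top"); c,ca,wh,_=crate(p,arm.get_calibration("top"),roi)
    print('crate in bay',np.round(inb(c,O,A),4),round(ca-A,4),np.round(wh,4))
    if save: cv2.imwrite(save,p[:,:,::-1])
E
python3 - <<'E'
from plan import *
plan([(-.136,-.012,-.097),(-.11,-.012,-.04),(-.085,-.009,.02),(-.05,-.003,.03)])
E
```

```text
t 4.08 tcp [0.4669 0.0182 0.0334] yaw -0.2395 F [-1.2  1.  -0.2] cm [0.05 0.07 0.04] roll 0.0009
t 4.08 tcp [0.4669 0.0182 0.0334] yaw -0.2395 F [-1.2  1.  -0.2] cm [2.65 0.19 0.03] roll -0.0561
t 4.08 tcp [0.4669 0.0182 0.0334] yaw -0.2395 F [-1.2  1.  -0.2] cm [5.15 0.04 0.03] roll -0.1161
t 4.08 tcp [0.4669 0.0182 0.0334] yaw -0.2395 F [-1.2  1.  -0.2] cm [ 8.58 -0.83  0.02] roll -0.1261
```

step_arm:
  deltas:
    - {"translation":[0.2,0.02,0],"roll":-0.003}
    - {"translation":[0.5,0.05,0],"roll":-0.01}
    - {"translation":[0.8,0.08,0],"roll":-0.017}
    - {"translation":[1.15,0.1,0],"roll":-0.024}
    - {"translation":[1.5,0.13,0],"roll":-0.032}
    - {"translation":[1.85,0.15,0],"roll":-0.04}
    - {"translation":[2.2,0.17,0],"roll":-0.047}
    - {"translation":[2.6,0.18,0],"roll":-0.056}
    - {"translation":[3.0,0.16,0],"roll":-0.065}
    - {"translation":[3.3,0.14,0],"roll":-0.073}
    - {"translation":[3.6,0.12,0],"roll":-0.08}
    - {"translation":[3.6,0.12,0],"roll":-0.08}

```text
time_s: 5.08
tcp_pos: [0.5, 0.0078, 0.0328]
orientation: [[0.987, -0.159, -0.005], [-0.159, -0.987, -0.001], [-0.005, 0.002, -1.0]]
wrist_force: [-5.8, -1.6, -0.5]
width: 0.092
finger_force: 2.1
```

```bash
python3 - <<'E'
from plan import *
see((250,150,370,275),"pics/top2.png")
plan([(-.1,-.012,-.017),(-.085,-.009,.02),(-.05,-.003,.03)])
E
```

```text
crate in bay [-0.0933  0.0142] -0.0099 [0.0936 0.0924]
t 5.13 tcp [0.5001 0.0078 0.0328] yaw -0.1595 F [-4.5 -0.6 -0.3] cm [ 0.18  0.04 -0.03] roll 0.0009
t 5.13 tcp [0.5001 0.0078 0.0328] yaw -0.1595 F [-4.5 -0.6 -0.3] cm [ 1.68 -0.05 -0.03] roll -0.0361
t 5.13 tcp [0.5001 0.0078 0.0328] yaw -0.1595 F [-4.5 -0.6 -0.3] cm [ 5.18 -0.64 -0.05] roll -0.0461
```

View pics/top2.png

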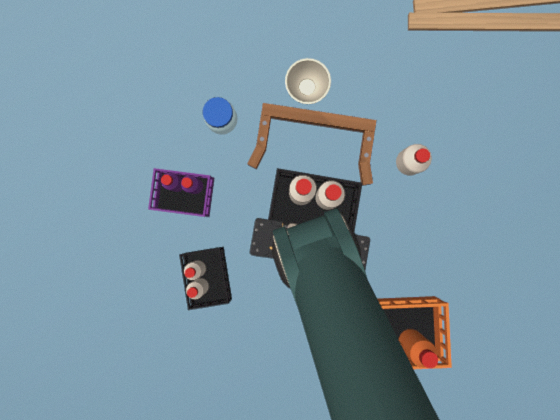

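The crate's far corners are visible at (277,169) and (362,183), heading squarely for the bay. The arm hides the rear, so I'll measure from the front and side edges.

```bash
cat >> plan.py <<'E'
def see2(f=None):
    p=arm.grab_frame("top")[0] if f is None else cv2.imread(f)[:,:,::-1]
    cal=arm.get_calibration("top")
    m=(p.max(2)<60).astype(np.uint8); m[:,:255]=0; m[:,385:]=0; m[:100]=0; m[275:]=0
    v,u=np.nonzero(cv2.morphologyEx(m,cv2.MORPH_OPEN,np.ones((3,3)))); W=inb(ray(np.c_[u,v],.09,cal)[:,:2],O,A)
    def edge(k,s,lo,hi):   # outermost s*W[k] binned over other axis
        j=1-k; P=[]
        for b in np.arange(lo,hi,.002):
            q=W[(W[:,j]>=b)&(W[:,j]<b+.002)]
            if len(q): P.append(q[np.argmax(s*q[:,k])])
        return np.array(P)
    xf=np.quantile(W[:,0],.97)
    ym=np.median(W[W[:,0]>xf-.03][:,1])
    F=edge(0,1,ym-.06,ym+.06); q,d=line(F); th=np.arctan(-d[0]/d[1]) if d[1] else 0
    th=np.arctan2(-d[0]*np.sign(d[1]),abs(d[1]))
    R=np.array([[np.cos(th),-np.sin(th)],[np.sin(th),np.cos(th)]])
    xq=np.median(F[:,0])
    L=edge(1,1,xq-.04,xq-.015)@R; Rr=edge(1,-1,xq-.04,xq-.015)@R; fx=np.median((F@R)[:,0])+.0015
    c=R@np.array([fx-.055,(np.median(L[:,1])+np.median(Rr[:,1]))/2])
    print('crate in bay',np.round(c,4),'th',round(th,4),'width',round(np.median(L[:,1])-np.median(Rr[:,1]),4))
E
python3 - <<'E'
from plan import *
see2("pics/top0.png"); see2("pics/top2.png")
E
```

```text
crate in bay [-0.1368 -0.012 ] th -0.0916 width 0.1454
crate in bay [-0.1025 -0.0122] th -0.0141 width 0.145
```

step_arm:
  deltas:
    - {"translation":[0.3,0,0],"roll":-0.008}
    - {"translation":[0.7,-0.01,0],"roll":-0.016}
    - {"translation":[1.1,-0.03,0],"roll":-0.025}
    - {"translation":[1.5,-0.05,0],"roll":-0.033}
    - {"translation":[1.9,-0.1,0],"roll":-0.037}
    - {"translation":[2.3,-0.16,0],"roll":-0.04}
    - {"translation":[2.7,-0.23,0],"roll":-0.043}
    - {"translation":[3.1,-0.3,0],"roll":-0.045}
    - {"translation":[3.5,-0.37,0],"roll":-0.046}
    - {"translation":[3.9,-0.43,0],"roll":-0.046}
    - {"translation":[4.3,-0.5,0],"roll":-0.046}
    - {"translation":[4.6,-0.55,0],"roll":-0.046}

```text
time_s: 6.13
tcp_pos: [0.5466, 0.0063, 0.0327]
orientation: [[0.994, -0.113, -0.004], [-0.113, -0.994, -0.001], [-0.004, 0.001, -1.0]]
wrist_force: [-5.0, -1.1, -0.3]
width: 0.092
finger_force: 2.6
```

```bash
python3 - <<'E'
from plan import *
see2()
plan([(-.05,-.003,.03),(-.02,-.0,.01),(0,0,0)],off=.0655)
E
```

```text
crate in bay [-0.0567 -0.0043] th 0.0284 width 0.1454
t 6.18 tcp [0.5474 0.0064 0.0328] yaw -0.1132 F [-3.2 -0.2 -0.5] cm [ 0.43 -0.01 -0.02] roll 0.0002
t 6.18 tcp [0.5474 0.0064 0.0328] yaw -0.1132 F [-3.2 -0.2 -0.5] cm [ 3.44 -0.35 -0.03] roll 0.0202
t 6.18 tcp [0.5474 0.0064 0.0328] yaw -0.1132 F [-3.2 -0.2 -0.5] cm [ 5.44 -0.35 -0.04] roll 0.0302
```

step_arm:
  deltas:
    - {"translation":[0.4,-0.02,0],"roll":0.001}
    - {"translation":[0.8,-0.06,0],"roll":0.004}
    - {"translation":[1.2,-0.1,0],"roll":0.007}
    - {"translation":[1.6,-0.15,0],"roll":0.01}
    - {"translation":[2.0,-0.2,0],"roll":0.013}
    - {"translation":[2.4,-0.25,0],"roll":0.016}
    - {"translation":[2.8,-0.29,0],"roll":0.018}
    - {"translation":[3.2,-0.32,0],"roll":0.02}
    - {"translation":[3.6,-0.34,0],"roll":0.022}
    - {"translation":[4.0,-0.35,0],"roll":0.024}
    - {"translation":[4.3,-0.35,0],"roll":0.026}
    - {"translation":[4.5,-0.35,0],"roll":0.028}

```text
time_s: 7.18
tcp_pos: [0.5942, 0.0051, 0.0336]
orientation: [[0.99, -0.141, 0.0], [-0.141, -0.99, 0.0], [0.0, -0.0, -1.0]]
wrist_force: [-4.6, 1.5, -0.1]
width: 0.092
finger_force: 2.3
```

```bash
python3 - <<'E'
from plan import *
see2()
plan([(0,0,0)],off=.0655)
E
```

```text
crate in bay [-0.0083 -0.0004] th 0.0018 width 0.146
t 7.23 tcp [0.5945 0.0051 0.0337] yaw -0.1415 F [-4.4  1.  -1.3] cm [0.75 0.04 0.07] roll 0.0019
```

Now press slowly until the force rises against the batten.

step_arm:
  deltas:
    - {"translation":[0.15,0,0],"roll":0.002}
    - {"translation":[0.3,0,0],"roll":0.002}
    - {"translation":[0.45,0,0],"roll":0.002}
    - {"translation":[0.6,0,0],"roll":0.002}
    - {"translation":[0.7,0,0],"roll":0.002}
    - {"translation":[0.75,0,0],"roll":0.002}
    - {"translation":[0.75,0,0],"roll":0.002}

```text
time_s: 7.82
tcp_pos: [0.6013, 0.0039, 0.0336]
orientation: [[0.99, -0.143, 0.0], [-0.143, -0.99, -0.0], [0.0, 0.0, -1.0]]
wrist_force: [-4.1, 0.5, 0.0]
width: 0.0915
finger_force: 2.1
```

```bash
python3 - <<'E'
from plan import *
see2()
plan([(0,0,0)],off=.0655)
E
```

```text
crate in bay [-0.0008 -0.0011] th 0.009 width 0.1458
t 7.87 tcp [0.6012 0.0038 0.0336] yaw -0.1434 F [-4.1  1.  -1.7] cm [0.06 0.   0.06] roll -0.0
```

step_arm:
  deltas:
    - {"translation":[0.05,0,0],"roll":0}
    - {"translation":[0.1,0,0],"roll":0}
    - {"translation":[0.15,0,0],"roll":0}
    - {"translation":[0.2,0,0],"roll":0}
    - {"translation":[0.2,0,0],"roll":0}

```text
time_s: 8.28
tcp_pos: [0.6024, 0.0037, 0.0333]
orientation: [[0.99, -0.143, -0.002], [-0.143, -0.99, -0.0], [-0.002, 0.0, -1.0]]
wrist_force: [-6.5, 0.4, -0.7]
width: 0.0916
finger_force: 2.9
```

step_arm:
  deltas:
    - {"translation":[0.05,0,0],"roll":0}
    - {"translation":[0.1,0,0],"roll":0}
    - {"translation":[0.15,0,0],"roll":0}
    - {"translation":[0.2,0,0],"roll":0}
    - {"translation":[0.2,0,0],"roll":0}

```text
time_s: 8.7
tcp_pos: [0.6025, 0.0037, 0.0329]
orientation: [[0.99, -0.143, -0.005], [-0.143, -0.99, -0.0], [-0.005, 0.001, -1.0]]
wrist_force: [-9.9, 2.6, 1.7]
width: 0.0921
finger_force: 5.4
```

The TCP has stopped while the force rises, so the crate is against the batten. I'll back straight off, raise the arm and check.

step_arm:
  deltas:
    - {"translation":[-0.3,0,0],"roll":0}
    - {"translation":[-0.8,0,0],"roll":0}
    - {"translation":[-1.8,0,0],"roll":0}
    - {"translation":[-3.3,0,0],"roll":0}
    - {"translation":[-5,0,0],"roll":0}
    - {"translation":[-7,0,0],"roll":0}
    - {"translation":[-9,0,0],"roll":0}
    - {"translation":[-11,0,-1.5],"roll":0}
    - {"translation":[-13,0,-4],"roll":0}
    - {"translation":[-14.5,0,-7],"roll":0}
    - {"translation":[-15.5,0,-9.5],"roll":0}
    - {"translation":[-15.5,0,-9.5],"roll":0}

```text
time_s: 9.7
tcp_pos: [0.4534, 0.0261, 0.1332]
orientation: [[0.99, -0.142, 0.01], [-0.142, -0.99, -0.001], [0.01, -0.001, -1.0]]
wrist_force: [0.7, -0.4, -0.5]
width: 0.0921
finger_force: 0.0
```

```bash
python3 - <<'E'
from plan import *
see2()
p,d=arm.grab_frame("top"); cv2.imwrite("pics/top3.png",p[:,:,::-1])
p,d=arm.grab_frame("scene"); cv2.imwrite("pics/scene3.png",p[120:320,120:380,::-1].repeat(2,0).repeat(2,1))
print(arm.get_state()['tcp_pos'])
E
```

```text
crate in bay [-0.0029 -0.0007] th 0.0005 width 0.1453
[0.45254104 0.02520663 0.12906995]
```

View pics/top3.png

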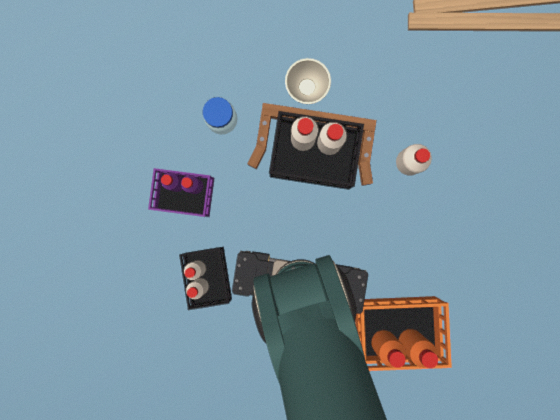

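View pics/scene3.png

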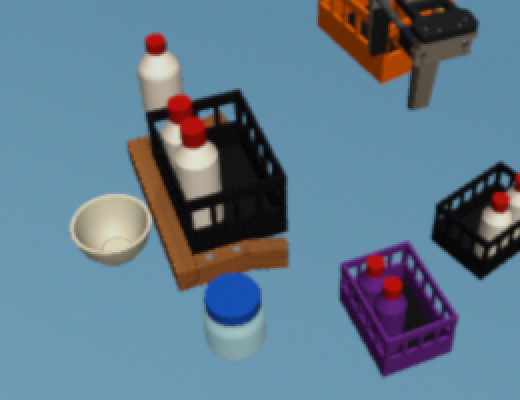

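The top view shows the crate inside the bay, with its far wall along the back batten from (279,113) to (362,124). It is upright and square in the scene view, and the bowl, jar and bottle look undisturbed.

```bash
python3 -c "
from plant import arm
print(arm.job_done())"
```

```text
the job is handed in; nothing more can be done
None
```

The black crate is in the bay and the job is handed in: by my last measurement it sits about 3 mm from its home position against the back batten, square within 0.01 rad and upright, and the bowl, bottle and jar look unmoved; no verdict came back.

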